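# Work the air press with its spring-centred hand lever

## Task

One of the two small air presses on the bench has a circuit board with a heat sink lying under its ram. Push the ball-topped valve lever over towards that press, as far as it goes or nearly so, hold it there for three seconds so that the heat sink is pressed down, then let it spring back upright and leave it. Do not push it over towards the other press, and leave the shorter lever with the crossbar alone.

Things in the scene. Friction and masses are not known exactly. Their poses are not given: they have to be found in the camera images.
- ball_knob (a point): Centre of the black ball, 36 mm across, topping the taller lever (steel rod, 10 mm). Upright: 160 mm above the bench, 105 mm above the pivot; the point's x runs along the pivot line (away from the robot at yaw 0), y to the valve's left, z up; it tilts with the lever. The fixed valve below, 76 x 66 mm and 61 mm tall, is turned up to 0.25 rad. The other valve is at least 110 mm nearer or farther.
- ball_lever (a joint): Angle of the ball-topped lever, rad: 0 = upright, sprung to centre; positive = top leans to the valve's left (world +y at yaw 0), negative = right; stops at +0.5 and -0.5. Spring 2 N m per rad, damped: about 9 N sideways at the ball holds 0.45 rad. Leaned left it lowers the left press's ram and raises the right one's; leaned right, the reverse.
- bar_lever (a joint): Angle of the other valve's shorter lever, rad, same sense, stops and spring; leave alone. Topped by a black crossbar 56 mm long (along its swing) and 16 mm thick, centre 121 mm above the bench.
- board_carrier: Aluminium frame 150 x 100 x 8 mm with a green circuit board and finned heat sink, 23 mm tall in all; origin at the centre of its underside, 16 mm above the bench. It lies fixed on the bed of the left (+y) or the right (-y) press; the other press holds an empty frame. Presses: steel, fixed, 174 mm tall, centres at least 230 mm sideways from the lever, beds 150 x 110 mm, post on the outer side.

How it is judged:
By the outcome, as a careful person would: the job done as asked, in the order asked, and still so for the second after the job is handed in, with the robot touching nothing.
It also fails if it takes over 37 s, if anything falls off the work surface, if the arm or the gripper's body presses on something with over 40 N, if the wrist force passes 120 N, or if a joint passes its speed limit or range.

## Robot

A 6-joint arm with a two-finger parallel gripper is mounted at the origin on the work surface. World frame = base frame: x ahead of the robot, y to its left, z up, the work surface at z = 0. Lengths are in m, angles in degrees, forces in N, time in s.
With the tool pointing down it reaches from about 0.4 to 0.825 m from the base axis. Payload 7 kg.
Tool frame: the origin (TCP) lies between the finger pads; the fingertips stand 22 mm ahead of it and the grasp point (between the pads) lies 3 mm ahead of it; z points along the fingers, y is the direction in which the jaws open and shut (so a half turn about z gives the same grasp; the last joint's range is limited). The gripper opens to 88 mm and grips with 3 to 60 N. Pads are 19 mm wide; open, the fingers measure 130 mm over their backs; the gripper's body (78 mm by 193 mm) begins 47 mm behind the grasp point.
Start: joints at [-57.233, 20.546, 0.682, 0, -70.136, -16.507], TCP at [0.189, -0.648, 0.249] pointing down, gripper open.
Joint ranges: [-176.03, 176.03], [-82.01, 121.73], [-58.28, 71.71], [-173.87, 95.51], [-174.79, -0.11], [-173.66, 173.66]. Speed limits (degrees/s): [136.94, 136.94, 172.46, 180, 180, 180].

## Interface

Orientations are given as [roll, pitch, yaw] about the fixed x, y, z axes, in that order (R = Rz(yaw) Ry(pitch) Rx(roll)).
In Python, from plant import telemetry, cams, r gives the robot as it stands.
- The arm moves only by the tool carry_out, never from a script. Its argument "commands" is one flat list of numbers, 5 for each row, row after row: the shift along the world's x, y, z as a fraction of full scale, then the turn about the world's z as a fraction of full scale, then the gripper's target within -1 to 1 (shut at 1, half-way at 0, fully open at -1). In form: [x, y, z, turn, claw, x, y, z, turn, claw, ...]. A call has 1 to 8 rows; each row shifts and turns the commanded pose from where the row before left it; what a row does not reach is not made up. Full scale, the value 1, is 0.04 m for a shift and 4 degrees for a turn. A row lasts 1/10 s, in which the tool goes at most 50 mm and 8.59 degrees, less where a joint would pass 70% of its speed; a pose out of reach is approached as far as the arm can. A call with a number of a shift or a turn outside -1 to 1 is refused whole. A call with a gripper value outside its range is refused whole. The fingers move at their own pace and stop on an object; "grip_force" is the grip in N (left out, the last holds). Time passes only in rows, so rows that do not move let the fingers close. It gives the time, the measured TCP pose, the force and the opening at its end, in the units of the state.
- telemetry.get_state(): the state, without advancing time (a new reading comes with each control period).
- cams.capture(name): name is "scene" or "top" or "wrist"; returns a dict with "frame" (480x640x3 uint8, red, green, blue), "camera_matrix" (3x3 intrinsics, pixels), "camera_from_world" (4x4, takes a point from world to camera coordinates); the wrist camera has in their place "mount" (4x4, takes a point from camera to tool coordinates, whose origin is the TCP and whose axes are the flange's). Camera axes: x right, y down, z forward; pixel columns grow to the right and rows downward; lengths in m; the calibration is good to about 2 mm. A picture is of the moment at which its call begins: read the wrist's pose just before it. There is no depth.
- r.close_job(): hands the job in, once; it reports no verdict.
The state is a dict: "time_s": time; "joints": joint angles; "qd": joint speeds; "joint_torque": joint torques, N m; "tcp_pos": TCP position; "eef_rot": TCP orientation; "contact_force": force on the tool from outside, world axes, zero at the start; "moment": the same for the moment, N m; "gripper_width": finger opening in m.
Only numpy, scipy, OpenCV 4.12 (cv2) and the standard library are available. Lean on these libraries where they do the work, as an engineer would, in place of code of your own. Each camera call takes 0.05 s, during which the arm holds its last target. There are 200 camera calls.

## Working session

There is one attempt and no reset: what is moved stays moved. The work goes in short steps, Python scripts to look and compute and a tool call to move; the robot and the scene stay as the last step left them, time stands still between calls to the robot, and variables do not carry over. Pictures are saved under pics/ and viewed, about 8 in all and at most 12, crops included, and the job is handed in when it is done.

Besides the shell and the picture viewer there is one more tool, called after "Request:" by a JSON object that holds its "api" and its "payload", one argument or row to a line. carry_out: Moves the arm, as the interface text tells. Shift numbers are shares of 0.04 m and turn numbers shares of 4 degrees, none past 1 either way. Its arguments: {"type":"object","properties":{"commands":{"type":"array"},"grip_force":{"type":"number"}},"required":["commands"]}

```bash
mkdir -p pics; python3 - <<'E'
from plant import telemetry, cams, r
import cv2, pickle
d={}
for n in("scene","top"):
    c=cams.capture(n); d[n]=c
    cv2.imwrite(f"pics/{n}0.png",c["frame"][:,:,::-1])
    print(n,c["camera_matrix"].tolist(),c["camera_from_world"].round(4).tolist())
pickle.dump(d,open("c0.pkl","wb"))
print(telemetry.get_state())
E
```

```text
scene [[494.17388543790764, 0.0, 324.4455908387419], [0.0, 494.17388543790764, 240.57554805681772], [0.0, 0.0, 1.0]] [[-0.8857, 0.4641, 0.0052, 0.5085], [0.3036, 0.5878, -0.7498, -0.0402], [-0.3511, -0.6626, -0.6616, 1.1903], [0.0, 0.0, 0.0, 1.0]]
top [[555.3996967023481, 0.0, 309.57147786148926], [0.0, 555.3996967023481, 243.74530614362433], [0.0, 0.0, 1.0]] [[-0.0056, -0.9999, -0.0152, -0.0073], [-0.9855, 0.0081, -0.1698, 0.5889], [0.1699, 0.014, -0.9854, 0.9602], [0.0, 0.0, 0.0, 1.0]]
{'time_s': 0.1, 'joints': array([-5.72309755e+01,  2.05891402e+01,  6.39762575e-01, -1.71132493e-02,
       -7.01358196e+01, -1.65046608e+01]), 'qd': array([ 0.07964988,  0.01635032,  0.2133876 ,  0.10113576, -0.09355152,
       -0.13103603]), 'joint_torque': array([-1.75510133e-03, -5.84159446e+01,  2.93754208e+01,  7.01539144e+00,
        1.01786191e-02, -6.13023258e-05]), 'tcp_pos': array([ 0.18888674, -0.64762081,  0.24770351]), 'eef_rot': array([ 1.79913742e+02, -8.78066092e-03, -1.63741457e+02]), 'contact_force': array([ 0.45747011, -0.1174046 ,  0.19829377]), 'moment': array([-0.0043535 , -0.04796366, -0.00412343]), 'gripper_width': 0.08777376687122374}
```

View pics/scene0.png

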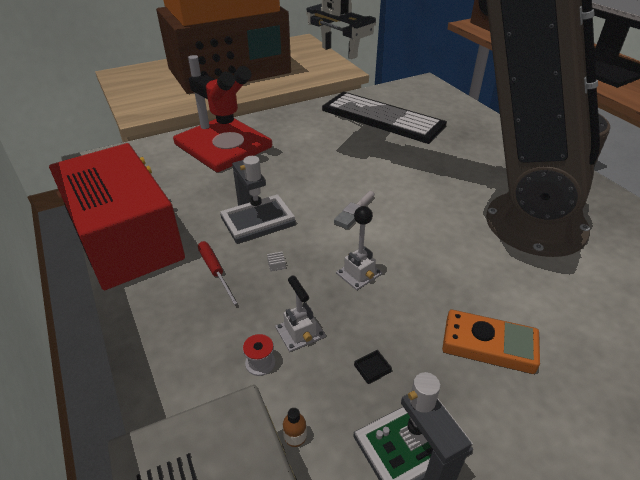

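View pics/top0.png

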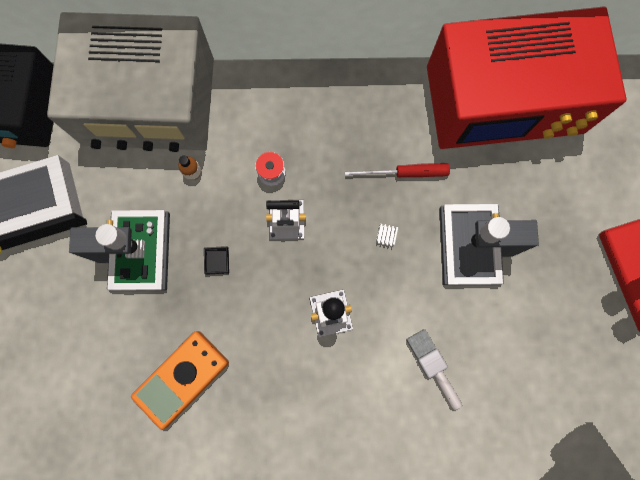

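The board with the heat sink is in the press at top-view (137,250), which is image left, so +y. The empty press is at (475,245). The ball is at top (333,308) and scene (363,215). The crossbar lever at top (285,218) is farther away. Next I'll triangulate the ball.

```bash
cat > h.py <<'E'
import numpy as np, cv2
def P(c): return c["camera_matrix"]@c["camera_from_world"][:3]
def tri(c1,p1,c2,p2):
    X=cv2.triangulatePoints(P(c1),P(c2),np.array(p1,float).reshape(2,1),np.array(p2,float).reshape(2,1)); return (X[:3]/X[3]).ravel()
def plane(c,p,z):
    T=c["camera_from_world"]; R=T[:3,:3]; o=-R.T@T[:3,3]
    d=R.T@np.linalg.inv(c["camera_matrix"])@[p[0],p[1],1]
    return o+d*(z-o[2])/d[2]
def dark(c,box,t=45):
    x0,y0,x1,y1=box; m=(c["frame"][y0:y1,x0:x1].max(2)<t).astype(np.uint8)
    n,l,s,ce=cv2.connectedComponentsWithStats(m); i=1+s[1:,4].argmax()
    return ce[i]+[x0,y0], s[i]
E
python3 - <<'E'
import pickle; from h import *
d=pickle.load(open("c0.pkl","rb")); s,t=d["scene"],d["top"]
a,sa=dark(s,(345,200,385,232)); b,sb=dark(t,(315,290,352,326))
print(a,sa,b,sb,"ball",tri(s,a,t,b), plane(t,b,.16))
for n,p,z in(("board",(138,250),.03),("empty",(472,245),.03),("bar",(284,205),.121),("microscope",(602,240),.05)): print(n,plane(t,p,z))
f=cv2.resize(t["frame"][270:350,290:375,::-1],None,fx=7,fy=7,interpolation=cv2.INTER_CUBIC); cv2.imwrite("pics/crop.png",f)
E
```

```text
[362.76494024 215.01992032] [  9   6  18  19 251] [333.06784661 308.7079646 ] [  8   8  21  23 339] ball [ 0.46520378 -0.0497363   0.16139864] [ 0.46509527 -0.04963756  0.16      ]
board [0.58317172 0.30840137 0.03      ]
empty [ 0.58753211 -0.31119653  0.03      ]
bar [0.64433645 0.03099939 0.121     ]
microscope [ 0.59142305 -0.5400011   0.05      ]
```

View pics/crop.png

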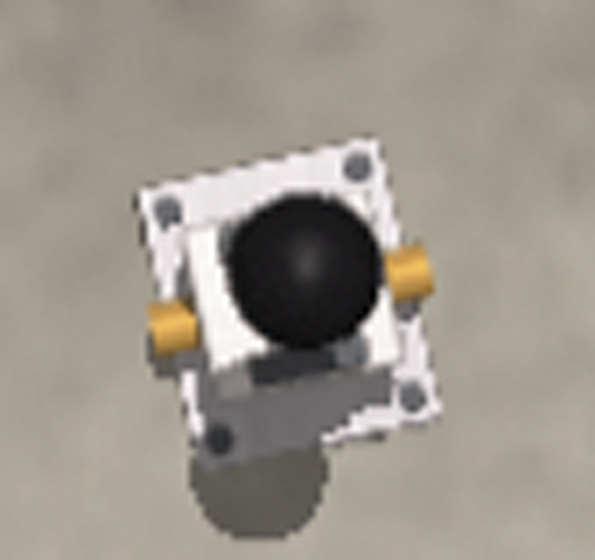

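Ball at about (0.465, -0.050, 0.161), and its height matches the given 160 mm. The valve's front edge gives a yaw of about +0.21 rad, so its left is (-0.21, 0.98). I'll approach from the ball's right with the gripper shut.

Request:
{"api": "carry_out", "payload": {
  "commands": [0.3, 0.5, 0, -0.5, 1, 0.5, 0.9, 0, -0.5, 1, 0.5, 0.9, 0, 0, 1, 0.5, 0.9, 0, 0, 1, 0.5, 0.9, 0, 0, 1, 0.5, 0.9, 0, 0, 1, 0.5, 0.9, 0, 0, 1, 0.5, 0.9, 0, 0, 1],
  "grip_force": 20
}}

```text
time_s: 0.9
tcp_pos: [0.3413, -0.3744, 0.2484]
eef_rot: [180.0, -0.0, -167.7]
contact_force: [0.0, -0.3, 0.5]
gripper_width: 0.0293
```

Request:
{"api": "carry_out", "payload": {
  "commands": [0.5, 0.9, 0, 0, 1, 0.5, 0.9, 0, 0, 1, 0.5, 0.9, 0, 0, 1, 0.5, 0.9, 0, 0, 1, 0.5, 0.7, 0, 0, 1, 0.5, 0.5, 0, 0, 1, 0.5, 0.3, 0, 0, 1, 0, 0, 0, 0, 1]
}}

```text
time_s: 1.7
tcp_pos: [0.4832, -0.1709, 0.2482]
eef_rot: [-180.0, -0.0, -167.6]
contact_force: [-0.5, -0.1, -0.9]
gripper_width: 0.0003
```

Request:
{"api": "carry_out", "payload": {
  "commands": [0, 0, -0.6, 0, 1, 0, 0.3, -0.7, 0, 1, 0, 0.4, -0.7, 0, 1, 0, 0.4, -0.4, 0, 1, 0, 0, 0, 0, 1, 0, 0, 0, 0, 1]
}}

```text
time_s: 2.3
tcp_pos: [0.4811, -0.1285, 0.1526]
eef_rot: [-180.0, -0.1, -167.7]
contact_force: [0.6, -0.0, 0.3]
gripper_width: 0.0
```

```bash
python3 - <<'E'
from plant import telemetry, cams
import cv2
c=cams.capture("scene"); t=cams.capture("top")
a=c["frame"][130:330,250:470,::-1]; b=t["frame"][220:400,270:468,::-1]
cv2.imwrite("pics/s1.png",cv2.hconcat([cv2.resize(a,(400,364)),cv2.resize(b,(400,364))]))
s=telemetry.get_state();print(s["tcp_pos"],s["contact_force"])
E
```

```text
[ 0.48158373 -0.12866757  0.15335801] [0.14106456 0.64702273 0.04232125]
```

View pics/s1.png

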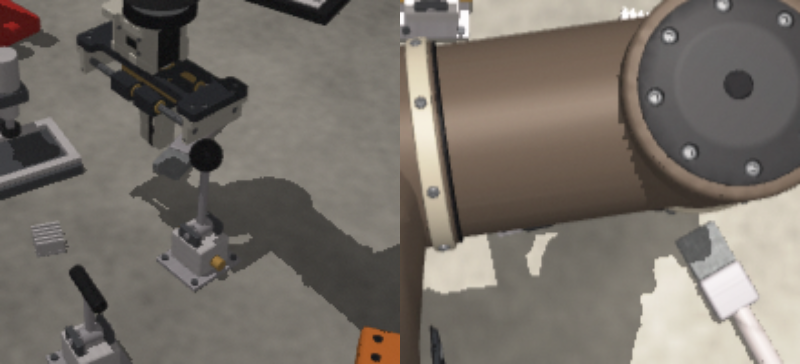

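The fingers stand clear to the ball's right and the lever is upright (ball at crop (206,155)). Next I'll push along the valve's left and watch the force.

Request:
{"api": "carry_out", "payload": {
  "commands": [-0.04, 0.2, 0, 0, 1, -0.04, 0.2, 0, 0, 1, -0.04, 0.2, 0, 0, 1, -0.04, 0.2, 0, 0, 1, -0.04, 0.2, 0, 0, 1, -0.04, 0.2, 0, 0, 1, -0.04, 0.2, 0, 0, 1]
}}

```text
time_s: 3.1
tcp_pos: [0.4699, -0.0715, 0.153]
eef_rot: [-180.0, 0.0, -167.7]
contact_force: [-0.6, -2.8, 4.0]
gripper_width: 0.0005
```

Request:
{"api": "carry_out", "payload": {
  "commands": [-0.04, 0.2, 0, 0, 1, -0.04, 0.2, 0, 0, 1, 0, 0, 0, 0, 1]
}}

```text
time_s: 3.4
tcp_pos: [0.4663, -0.0555, 0.1524]
eef_rot: [-180.0, -0.0, -167.7]
contact_force: [1.2, -6.4, 0.1]
gripper_width: 0.0005
```

Request:
{"api": "carry_out", "payload": {
  "commands": [-0.02, 0.1, 0, 0, 1, -0.02, 0.1, 0, 0, 1, -0.02, 0.1, 0, 0, 1, 0, 0, 0, 0, 1]
}}

```text
time_s: 3.8
tcp_pos: [0.4636, -0.0445, 0.152]
eef_rot: [-180.0, -0.1, -167.7]
contact_force: [2.3, -8.3, -3.4]
gripper_width: 0.0006
```

```bash
python3 - <<'E'
from plant import telemetry, cams
from h import *
c=cams.capture("scene")
a=c["frame"][130:330,250:470,::-1]
cv2.imwrite("pics/s2.png",cv2.resize(a,(660,600)))
s=telemetry.get_state();print(s["time_s"],s["tcp_pos"],s["contact_force"])
o=np.array([.465,-.05]);u=np.array([-.21,.978])
for th in(.3,.35,.4,.45,.5):
    q=np.r_[o+u*.105*np.sin(th),.055+.105*np.cos(th),1]; v=P(c)@q; print(th,(v[:2]/v[2]).round(1), ((v[:2]/v[2]-[250,130])*3).round())
E
```

```text
3.85 [ 0.46361825 -0.04459953  0.15197524] [ 1.61449267 -7.96684855 -3.85001618]
0.3 [373.9 225.3] [372. 286.]
0.35 [375.7 227.3] [377. 292.]
0.4 [377.4 229.3] [382. 298.]
0.45 [379.1 231.5] [387. 304.]
0.5 [380.7 233.7] [392. 311.]
```

View pics/s2.png

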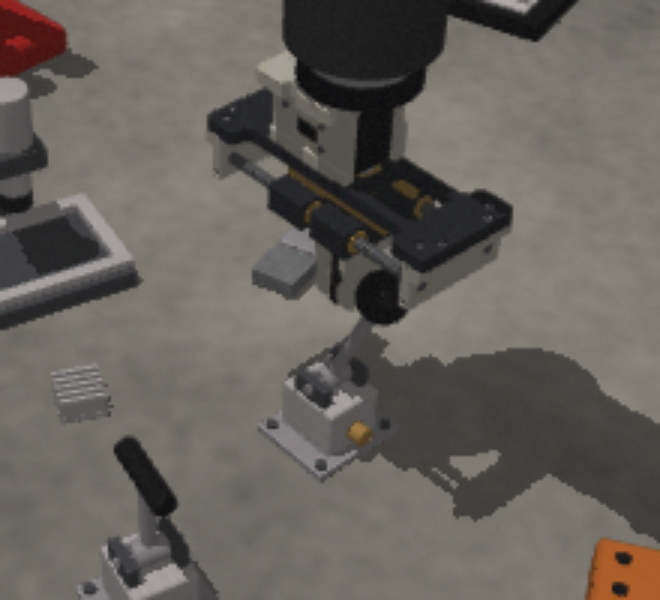

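The ball is at crop (380,297), which puts the lever at about 0.4 rad. The force agrees, and the fingers sit flat against it. It needs roughly 8 mm more.

Request:
{"api": "carry_out", "payload": {
  "commands": [-0.02, 0.1, 0, 0, 1, -0.02, 0.1, 0, 0, 1, 0, 0, 0, 0, 1, 0, 0, 0, 0, 1]
}}

```text
time_s: 4.25
tcp_pos: [0.4617, -0.0371, 0.1518]
eef_rot: [-179.9, -0.2, -167.8]
contact_force: [1.9, -10.0, -4.5]
gripper_width: 0.0004
```

```bash
python3 - <<'E'
from plant import telemetry, cams
import cv2
c=cams.capture("scene")
a=c["frame"][190:260,330:430,::-1]; b=c["frame"][360:480,340:480,::-1]
cv2.imwrite("pics/s3.png",cv2.hconcat([cv2.resize(a,(400,280)),cv2.resize(b,(327,280))]))
s=telemetry.get_state();print(s["time_s"],s["tcp_pos"],s["contact_force"])
E
```

```text
4.3 [ 0.46173716 -0.03712029  0.15181287] [ 2.34748091 -9.6751186  -4.40759921]
```

View pics/s3.png

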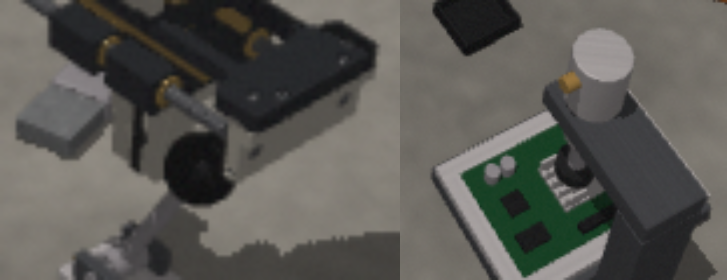

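The ball is at image (380,232), so the lever is at about 0.47 rad, and the ram has come down on the heat sink. I'll nudge it 1 mm more and hold.

Request:
{"api": "carry_out", "payload": {
  "commands": [0, 0.03, 0, 0, 1, 0, 0, 0, 0, 1, 0, 0, 0, 0, 1, 0, 0, 0, 0, 1, 0, 0, 0, 0, 1, 0, 0, 0, 0, 1, 0, 0, 0, 0, 1, 0, 0, 0, 0, 1]
}}

```text
time_s: 5.1
tcp_pos: [0.4615, -0.0362, 0.1516]
eef_rot: [-179.9, -0.2, -167.8]
contact_force: [2.3, -10.6, -4.0]
gripper_width: 0.0006
```

Request:
{"api": "carry_out", "payload": {
  "commands": [0, 0, 0, 0, 1, 0, 0, 0, 0, 1, 0, 0, 0, 0, 1, 0, 0, 0, 0, 1, 0, 0, 0, 0, 1, 0, 0, 0, 0, 1, 0, 0, 0, 0, 1, 0, 0, 0, 0, 1]
}}

```text
time_s: 5.9
tcp_pos: [0.4615, -0.0361, 0.1516]
eef_rot: [-179.9, -0.2, -167.8]
contact_force: [2.7, -11.1, -5.1]
gripper_width: 0.0008
```

Request:
{"api": "carry_out", "payload": {
  "commands": [0, 0, 0, 0, 1, 0, 0, 0, 0, 1, 0, 0, 0, 0, 1, 0, 0, 0, 0, 1, 0, 0, 0, 0, 1, 0, 0, 0, 0, 1, 0, 0, 0, 0, 1, 0, 0, 0, 0, 1]
}}

```text
time_s: 6.7
tcp_pos: [0.4615, -0.0361, 0.1516]
eef_rot: [-179.9, -0.2, -167.8]
contact_force: [2.3, -11.1, -4.7]
gripper_width: 0.0004
```

Request:
{"api": "carry_out", "payload": {
  "commands": [0, 0, 0, 0, 1, 0, 0, 0, 0, 1, 0, 0, 0, 0, 1, 0, 0, 0, 0, 1, 0, 0, 0, 0, 1, 0, 0, 0, 0, 1, 0, 0, 0, 0, 1, 0, 0, 0, 0, 1]
}}

```text
time_s: 7.5
tcp_pos: [0.4615, -0.0362, 0.1516]
eef_rot: [-179.9, -0.2, -167.8]
contact_force: [1.9, -10.7, -4.3]
gripper_width: 0.0003
```

Request:
{"api": "carry_out", "payload": {
  "commands": [0, 0, 0, 0, 1, 0, 0, 0, 0, 1, 0, 0, 0, 0, 1, 0, 0, 0, 0, 1]
}}

```text
time_s: 7.9
tcp_pos: [0.4615, -0.0361, 0.1516]
eef_rot: [-179.9, -0.2, -167.8]
contact_force: [3.0, -11.3, -4.7]
gripper_width: 0.0004
```

Held for over 3.5 s. Now I'll back off along the same line, well clear of the ball, then lift.

Request:
{"api": "carry_out", "payload": {
  "commands": [0.04, -0.2, 0, 0, 1, 0.05, -0.25, 0, 0, 1, 0.05, -0.25, 0, 0, 1, 0.05, -0.25, 0, 0, 1, 0.05, -0.25, 0, 0, 1, 0.05, -0.25, 0, 0, 1, 0.1, -0.5, 0, 0, 1, 0.1, -0.5, 0, 0, 1]
}}

```text
time_s: 8.7
tcp_pos: [0.4821, -0.1335, 0.1523]
eef_rot: [180.0, -0.0, -167.7]
contact_force: [-0.1, 0.4, -0.2]
gripper_width: 0.0004
```

Request:
{"api": "carry_out", "payload": {
  "commands": [0, -0.6, 0, 0, 1, 0, -0.4, 0.4, 0, 1, 0, 0, 0.7, 0, 1, 0, 0, 0.7, 0, 1, 0, 0, 0.4, 0, 1, 0, 0, 0, 0, 1, 0, 0, 0, 0, 1, 0, 0, 0, 0, 1]
}}

```text
time_s: 9.5
tcp_pos: [0.4815, -0.1728, 0.2394]
eef_rot: [180.0, -0.1, -167.8]
contact_force: [-0.5, -0.4, -0.4]
gripper_width: 0.0006
```

```bash
python3 - <<'E'
from plant import telemetry, cams
from h import *
c=cams.capture("scene"); cv2.imwrite("pics/s4.png",c["frame"][:,:,::-1])
print(dark(c,(345,200,385,232)))
s=telemetry.get_state();print(s["time_s"],s["tcp_pos"],s["contact_force"])
E
```

```text
(array([362.98850575, 215.3908046 ]), array([  9,   6,  19,  19, 261], dtype=int32))
9.55 [ 0.48158437 -0.17277813  0.239412  ] [-0.16158273  0.30922895  0.63421106]
```

View pics/s4.png

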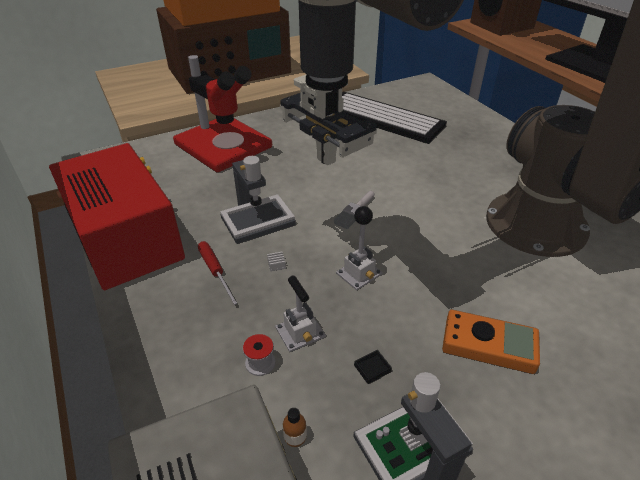

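The ball is back at (363,215), where it started. The lever is upright, the gripper is clear, and the crossbar lever hasn't moved.

```bash
python3 -c "
from plant import r
print(r.close_job())"
```

```text
the job is handed in; nothing more can be done
None
```

I pushed the ball-topped lever left, towards the press holding the heat-sink board, held it there about 3.6 s, let it spring back upright, and handed the job in.

- **Hold:** the lever was at about 0.47–0.49 rad, judged from the camera view, the push distance and the 10–11 N holding force. I stopped just short of the 0.5 rad stop, and no force jump showed it had been reached. The picture just before the hold showed the ram down on the heat sink.
- **After release:** the ball is back within half a pixel of where it started. The contact force is about zero with the gripper well clear, and the crossbar lever looks unmoved. It took about 9.6 s in all.
- **Checks:** none failed or disagreed.

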